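# Half exposure of a copper test plate

## Task

Lift the blue ink jar off the exposure frame and set it down upright, without dropping it, wholly on the round cork mat. Then slide the frame's sprung shutter open by its orange handle until the shutter's yellow leading edge is level with the red half-way marks, and finish the program while still holding it there steadily with the fingers against its spring: never open it far past the red marks, and never let it snap back. Leave the green can, the squeeze bottle and the spirit level as they stand.

Things in the scene. Friction and masses are not known exactly. Their poses are not given: they have to be found in the camera images.
- exposure_frame: Heavy grey box fixed to the table, 170 mm (its x) by 300 mm (its y) by 50 mm high (deck top); origin at the centre of its underside. Two aluminium guide rails, 10 mm wide and 10 mm high above the deck, run along its y at x = +-62 mm. The black shutter covers a copper plate in the -y half of the deck and slides along the frame's +y over the bare +y half of the deck, where the ink jar stands in its way at the start. The frame stands at a different place and yaw every time
- shutter (a joint): Opening of the shutter in m: 0 shut (held there by its spring), 0.06 half travel (its leading edge at the red marks), 0.12 fully open at the stop. It grows as the shutter moves along the frame's +y. The spring pulls it shut with about 3 N at 0, 8 N at half, 13 N at fully open; released, it flies shut. Moving mass 0.3 kg
- shutter_handle (a point): Centre of the orange upright handle fin on the shutter: 12 mm thick along the frame's y (the slide direction), 50 mm along the frame's x, 45 mm high. This point lies 78.5 mm above the table, the fin's foot (top of the 4 mm shutter plate) at 56 mm and its top at 101 mm. With the shutter shut it is at frame x = 0, y = -65 mm
- shutter_edge (a point): Middle of the shutter's leading (+y) edge, marked by a yellow stripe across the black plate (plate 108 mm by 130 mm, top 56 mm above the table); at frame y = 0 when shut
- half_mark (a point): Point midway between the two red half-way marks on the rails, at frame x = 0, y = +60 mm, 60 mm above the table. Half travel is when the shutter's leading edge is level with it along the frame's y. (Thin black ticks show the shut and the fully open positions of that edge, 60 mm either side of it.)
- ink_jar_mid (a point): Centre (half-way up) of the blue ink jar with a white lid, 50 mm in diameter, 70 mm high, about 0.15 to 0.3 kg, upright, loose; at the start it stands on the frame's deck between the rails, about 50 mm along +y of the shutter's leading edge
- cork_mat: Round cork mat fixed to the table, 120 mm in diameter, 5 mm thick, with a thin black rubber rim 6 mm wide around its foot; origin at the centre of its underside (z = 0). It changes place with the green can at random
- green_can: Green can, 66 mm in diameter, 110 mm high, loose, origin at the centre of its underside; leave alone
- squeeze_bottle: Grey squeeze bottle with a red cap, 40 mm in diameter, 100 mm high, loose, origin at the centre of its underside; leave alone
- spirit_level: Red spirit level standing on edge beyond the frame, 24 mm by 230 mm (its y) by 55 mm high, loose, origin at the centre of its underside; leave alone
Not all that is in view belongs to the job. What is shaped like the part that bears ink_jar_mid but purple is not meant.

How it is judged:
By the outcome, as a careful person would: the job done as asked, in the order asked, and still so for the second after the job is handed in, while the arm keeps its last pose, push and grip.
It also fails if it takes over 54 s, if anything falls off the work surface, if the arm or the gripper's body presses on something with over 40 N, if the wrist force passes 120 N, or if a joint passes its speed limit or range.

## Robot

A 7-joint arm with a two-finger parallel gripper is mounted at the origin on the work surface. World frame = base frame: x ahead of the robot, y to its left, z up, the work surface at z = 0. Lengths are in m, angles in rad, forces in N, time in s.
With the tool pointing down it reaches from about 0.4 to 0.85 m from the base axis. Payload 10.4 kg.
Tool frame: the origin (TCP) lies on the centre line of the jaws, within the pads' length; the fingertips stand 14 mm ahead of it and the grasp point (between the pads) lies 5 mm behind it (tip_reach is the z of the fingertips in the tool frame, in m); z points along the fingers, x is the direction in which the jaws open and shut, and the axes are right-handed (so a half turn about z gives the same grasp; the last joint's range is limited). The gripper opens to 87 mm and grips with 3 to 60 N. Pads are 19 mm wide; open, the fingers measure 117 mm over their backs; the gripper's body (75 mm by 190 mm) begins 51 mm behind the grasp point.
Start: joints at [1.221, 0.332, -0.065, 1.46, 0.022, 1.35, -0.088], TCP at [0.201, -0.592, 0.237] pointing down, gripper open.
Joint ranges: [-2.6, 2.6], [-0.5, 2.12], [-1.47, 1.34], [0.16, 2.42], [-1.27, 4.41], [0.06, 2.06], [-2.6, 2.6]. Speed limits (rad/s): [2.22, 2.22, 2.79, 2.79, 3.14, 3.14, 3.14].

## Interface

Orientations are given as a unit quaternion [x, y, z, w].
In Python, from bench import * gives the robot as it stands.
- The arm moves only by the tool carry_out, never from a script. Its argument "rows" is a list of rows, each a list of 5 numbers: the closure, from -1 (fully open) to 1 (shut), so that 0 is half open, then the shift along the tool's x, y, z in units of 30 mm (1.0 is 30 mm), then the turn about the tool's z in units of 5 degrees (1.0 is 5 degrees). In form: [[jaw, x, y, z, turn], ...]. A call has 1 to 20 rows; each row shifts and turns the pose as measured when the row begins, along the tool's axes as they then stand; what a row does not reach is not made up. A row lasts 1/12 s, in which the tool goes at most 41.7 mm and 7.16 degrees, less where a joint would pass 70% of its speed; a pose out of reach is approached as far as the arm can. A call is refused whole if a number of a shift passes 1 or a number of a turn 1, either way. A call with a gripper value outside its range is refused whole. The fingers move at their own pace and stop on an object; "force" is the grip in N (left out, the last holds). Time passes only in rows, so rows that do not move let the fingers close. It gives the time, the measured TCP pose, the force and the opening at its end, in the units of the state.
- read_state(): the state, without advancing time (a new reading comes with each control period).
- camera(name): name is "scene" or "side" or "wrist"; returns the picture (384x512x3 uint8, blue, green, red); there is no depth.
- camera_info(name): a dict with "fx", "fy", "cx", "cy" (pixels), "extrinsics" (4x4, takes a point from camera to world coordinates); the wrist camera has in their place "tool_from_camera" (4x4, takes a point from camera to tool coordinates, whose origin is the TCP and whose axes are the tool frame's). Camera axes: x right, y down, z forward; pixel columns grow to the right and rows downward; lengths in m; the calibration is good to about 2 mm. A picture is of the moment at which its call begins: read the wrist's pose just before it. camera_info takes no time and is no camera call.
- close_job(): hands the job in, once; it reports no verdict.
Trained networks look in the newest picture that a camera, given by its name, has taken for a name from the list of things; names that differ only in an ending like _2 or _b are one class to them, and where a whole thing is asked for, a point or a joint stands for the part that bears it (a point fixed in the world has none). Each returns a list of dicts, best first, with "conf" (0 to 1); they miss things now and then, are a little off and sometimes report something else, mostly with a low value. They report only what shows in the picture. A call takes as long as a camera call. They do not tell look-alikes from the thing itself.
- recognise(query, camera): "box" ([centre column, centre row, width, height] in pixels, round what is visible of it).
- silhouettes(query, camera): "mask" (384x512 bool, what is visible of it) and "box" ([centre column, centre row, width, height] in pixels, round what is visible of it).
- pinpoint(query, camera): "xy" ([column, row] in pixels: a listed point, or the origin of a listed thing).
The state is a dict: "time": time; "joint_positions": joint angles; "joint_vel": joint speeds; "joint_torque": joint torques, N m; "ee_pos": TCP position; "eef_rot": TCP orientation; "ft_force": force on the tool from outside, world axes, zero at the start; "torque": the same for the moment, N m; "width": finger opening in m.
Only numpy, scipy, OpenCV 4.12 (cv2) and the standard library are available. Lean on these libraries where they do the work, as an engineer would, in place of code of your own. Each camera call takes 0.05 s, during which the arm holds its last target. There are 200 camera calls.

## Working session

There is one attempt and no reset: what is moved stays moved. The work goes in short steps, Python scripts to look and compute and a tool call to move; the robot and the scene stay as the last step left them, time stands still between calls to the robot, and variables do not carry over. Pictures are saved under pics/ and viewed, about 8 in all and at most 12, crops included, and the job is handed in when it is done.

Besides the shell and the picture viewer there is one more tool, called as name(argument=value, ...), one argument or row to a line, values as JSON. carry_out: Moves the arm, as the interface text tells. Its arguments: {"type":"object","properties":{"rows":{"type":"array","items":{"type":"array","items":{"type":"number"}}},"force":{"type":"number"}},"required":["rows"]}

```bash
mkdir -p pics; cat > h.py <<'E'
from bench import *
import numpy as np, cv2
from scipy.spatial.transform import Rotation as R
def cam(name):
    i=camera_info(name)
    if 'extrinsics' in i: T=np.array(i['extrinsics'])
    else:
        s=read_state(); W=np.eye(4); W[:3,:3]=R.from_quat(s['eef_rot']).as_matrix(); W[:3,3]=s['ee_pos']
        T=W@np.array(i['tool_from_camera'])
    return i,T
def px2z(name,uv,z,c=None):
    i,T=c or cam(name)
    d=T[:3,:3]@np.array([(uv[0]-i['cx'])/i['fx'],(uv[1]-i['cy'])/i['fy'],1]); o=T[:3,3]
    return (o+d*(z-o[2])/d[2]).round(4)
def w2px(name,p,c=None):
    i,T=c or cam(name)
    q=np.linalg.inv(T)@np.append(p,1); return np.round([i['fx']*q[0]/q[2]+i['cx'],i['fy']*q[1]/q[2]+i['cy']],1)
E
python3 - <<'E'
from h import *
s=read_state(); print(s['time'],s['ee_pos'],s['eef_rot'],s['ft_force'],s['width'])
Z=dict(shutter_handle=.0785,shutter_edge=.056,half_mark=.06,ink_jar_mid=.085,cork_mat=0.0,green_can=0,squeeze_bottle=0,spirit_level=0,exposure_frame=0)
for n in ['scene','side']:
    im=camera(n); cv2.imwrite(f'pics/{n}0.png',im); i,T=cam(n); print(n,T[:3,3].round(3),i['fx'])
    for q,z in Z.items():
        print(q,[(round(r['conf'],2),np.round(r['xy']),px2z(n,r['xy'],z)) for r in pinpoint(q,n)][:3])
E
```

```text
0.0 [ 0.20050607 -0.59157774  0.23574878] [ 8.12725581e-01 -5.82646224e-01 -5.99728263e-04 -3.85169803e-04] [-0.28852121 -0.17933987 -0.01966143] 0.08720472224027735
scene [ 1.036 -0.09   0.87 ] 351.4049472511026
shutter_handle [(0.84, array([121., 224.]), array([ 0.5517, -0.2422,  0.0785]))]
shutter_edge [(0.68, array([144., 217.]), array([ 0.5392, -0.1869,  0.056 ]))]
half_mark [(0.66, array([172., 210.]), array([ 0.5481, -0.1145,  0.06  ])), (0.49, array([327., 154.]), array([0.5405, 0.3514, 0.06  ]))]
ink_jar_mid [(0.84, array([164., 199.]), array([ 0.5254, -0.1232,  0.085 ])), (0.82, array([224., 180.]), array([0.527 , 0.0389, 0.085 ])), (0.68, array([151., 163.]), array([ 0.4008, -0.1278,  0.085 ]))]
cork_mat [(0.65, array([271., 159.]), array([0.4552, 0.2149, 0.    ]))]
green_can [(0.89, array([288., 210.]), array([0.6363, 0.1863, 0.    ]))]
squeeze_bottle [(0.69, array([120., 228.]), array([ 0.513 , -0.2624,  0.    ])), (0.63, array([328., 153.]), array([0.5019, 0.3876, 0.    ]))]
spirit_level [(0.76, array([208., 289.]), array([ 0.7639, -0.0947,  0.    ]))]
exposure_frame [(
[... 418 characters left out ...]
y([217., 225.]), array([0.6141, 0.2118, 0.06  ]))]
ink_jar_mid [(0.86, array([283., 202.]), array([0.483 , 0.0752, 0.085 ])), (0.75, array([300., 152.]), array([ 0.5227, -0.1298,  0.085 ])), (0.65, array([342., 180.]), array([ 0.3682, -0.08  ,  0.085 ]))]
cork_mat [(0.59, array([272., 261.]), array([0.4481, 0.2114, 0.    ]))]
green_can [(0.71, array([216., 227.]), array([0.6409, 0.182 , 0.    ]))]
squeeze_bottle [(0.59, array([222., 307.]), array([0.4958, 0.3904, 0.    ])), (0.57, array([216., 227.]), array([0.6418, 0.1828, 0.    ]))]
spirit_level [(0.56, array([226., 156.]), array([ 0.767 , -0.0831,  0.    ]))]
exposure_frame [(0.92, array([300., 159.]), array([ 0.543 , -0.1863,  0.    ]))]
```

View pics/scene0.png

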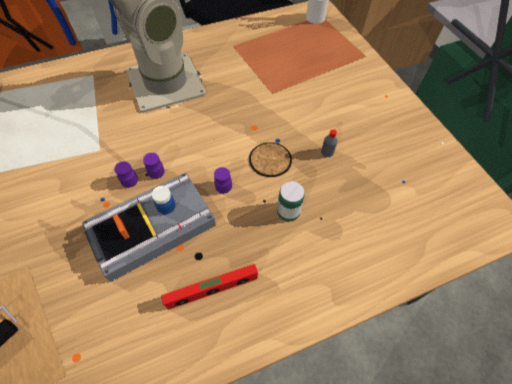

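View pics/side0.png

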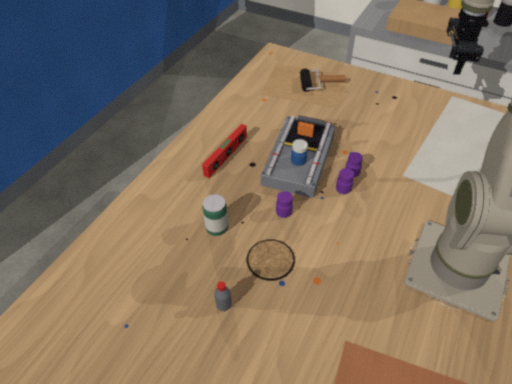

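The scene picture shows the frame round (159,227), with the handle at (121,224), the jar at (163,200) on the deck, the mat at (271,159), and three purple decoys beside the frame. The side picture agrees: jar (299,152), mat (271,260), handle (305,129). The frame's y runs nearly along world +y. I'll turn 15° and go above the frame.

carry_out(
  rows=[
    [-1,0,0,-0.3,1],
    [-1,0,0,-0.3,1],
    [-1,0,0,-0.3,1],
    [-1,-0.9,-0.84,-0.1,0],
    [-1,-0.9,-0.84,-0.1,0],
    [-1,-0.9,-0.84,-0.1,0],
    [-1,-0.9,-0.84,-0.1,0],
    [-1,-0.9,-0.84,-0.1,0],
    [-1,-0.9,-0.84,-0.1,0],
    [-1,-0.9,-0.84,-0.1,0],
    [-1,-0.9,-0.84,-0.1,0],
    [-1,-0.9,-0.84,-0.1,0],
    [-1,-0.9,-0.84,-0.1,0],
    [-1,-0.9,-0.84,-0.1,0],
    [-1,-0.9,-0.84,-0.1,0],
    [-1,0,0,0,0],
  ],
)

```text
time: 2.33
ee_pos: [0.4957, -0.2385, 0.3018]
eef_rot: [0.722, -0.692, 0.001, 0.0]
ft_force: [-0.4, -0.1, -0.1]
width: 0.0869
```

```bash
cat > look.py <<'E'
from h import *
import sys
n='wrist'; c=cam(n); s=read_state(); im=camera(n); cv2.imwrite(f'pics/{sys.argv[1]}.png',im)
M=R.from_quat(s['eef_rot']).as_matrix(); print('t',s['time'],'pos',s['ee_pos'].round(4) if hasattr(s['ee_pos'],'round') else s['ee_pos'],'x',M[:,0].round(3),'z',M[:,2].round(3),'F',np.round(s['ft_force'],1),'w',s['width'])
Z=dict(shutter_handle=.0785,shutter_edge=.056,half_mark=.06,ink_jar_mid=.085,cork_mat=0.0)
for q in sys.argv[2:]:
    for r in pinpoint(q,n)[:3]:
        p=px2z(n,r['xy'],Z[q],c); print(q,round(r['conf'],2),np.round(r['xy']),p,'tool',(M.T@(p-s['ee_pos'])).round(4))
E
python3 look.py w1 shutter_handle shutter_edge half_mark ink_jar_mid
```

```text
t 2.3333 pos [ 0.4957 -0.2385  0.3018] x [ 0.043 -0.999  0.002] z [ 0.001 -0.002 -1.   ] F [-0.4 -0.1 -0.1] w 0.08693100163095409
shutter_handle 0.71 [261. 120.] [ 0.5634 -0.2457  0.0785] tool [ 0.0097 -0.0671  0.2234]
shutter_handle 0.27 [159. 136.] [ 0.5392 -0.1255  0.0785] tool [-0.1114 -0.0482  0.2232]
shutter_edge 0.86 [209. 134.] [ 0.5434 -0.1813  0.056 ] tool [-0.0555 -0.0499  0.2458]
half_mark 0.83 [161. 134.] [ 0.5397 -0.1219  0.06  ] tool [-0.115  -0.0488  0.2417]
ink_jar_mid 0.81 [172. 252.] [ 0.3928 -0.1397  0.085 ] tool [-0.1036  0.0987  0.2165]
ink_jar_mid 0.81 [ 44. 165.] [0.4995 0.0117 0.085 ] tool [-0.2502 -0.0144  0.2164]
ink_jar_mid 0.71 [227. 256.] [ 0.3903 -0.2105  0.085 ] tool [-0.0329  0.1043  0.2167]
```

View pics/w1.png

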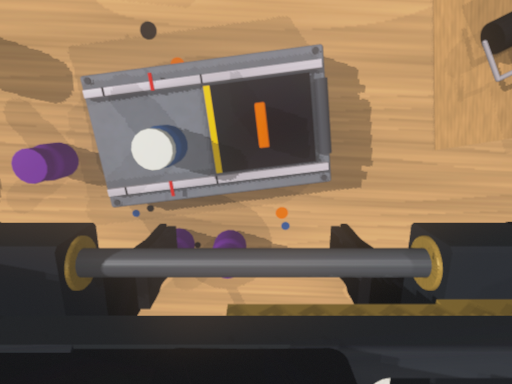

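The wrist picture shows the jar lid at (153,149), the red marks at (151,81) and (171,187), the yellow edge from (207,87) to (218,172), and the handle top at (262,124). Next I'll turn these pixels into positions.

```bash
python3 - <<'E'
from h import *
c=cam('wrist'); s=read_state(); M=R.from_quat(s['eef_rot']).as_matrix()
P={k:px2z('wrist',uv,z,c) for k,uv,z in [('red1',(151,81),.06),('red2',(171,187),.06),('s1',(202,78),.06),('s2',(217,180),.06),('o1',(101,91),.06),('o2',(124,190),.06),('e1',(207,87),.056),('e2',(218,172),.056),('hand',(262,124),.1),('lid',(153,149),.12)]}
for k,v in P.items(): print(k,v)
m=lambda a,b:(P[a]+P[b])/2
v=m('o1','o2')-m('s1','s2'); x=P['red1']-P['red2']
print('y len',np.linalg.norm(v),'yaw',np.degrees(np.arctan2(-v[0],v[1])),'rail dist',np.linalg.norm(x),'yaw x',np.degrees(np.arctan2(x[1],x[0])))
print('half',m('red1','red2'),'tool x ang',np.degrees(np.arctan2(M[1,0],M[0,0])))
print('lid tool',M.T@(P['lid']-s['ee_pos']))
E
```

```text
red1 [ 0.5974 -0.1238  0.06  ]
red2 [ 0.4682 -0.143   0.06  ]
s1 [ 0.6027 -0.1847  0.06  ]
s2 [ 0.4793 -0.2028  0.06  ]
o1 [ 0.5842 -0.0632  0.06  ]
o2 [ 0.4623 -0.0816  0.06  ]
e1 [ 0.5931 -0.19    0.056 ]
e2 [ 0.4891 -0.2036  0.056 ]
hand [ 0.5524 -0.2569  0.1   ]
lid [ 0.5232 -0.1411  0.12  ]
y len 0.12264128587062352 yaw 8.321704223635459 rail dist 0.13061883478273725 yaw x 8.452682373064428
half [ 0.5328 -0.1334  0.06  ] tool x ang -88.23175813119624
lid tool [-0.10630009 -0.03673329  0.18036072]
```

The arm was still settling between the picture and this script, so I'll turn to the frame's yaw (about 9°), settle, and measure again.

carry_out(
  rows=[
    [-1,0,0,0,-0.8],
    [-1,0,0,0,-0.7],
    [-1,-0.7,-0.3,0,0],
    [-1,-0.7,-0.3,0,0],
    [-1,0,0,0,0],
    [-1,0,0,0,0],
    [-1,0,0,0,0],
    [-1,0,0,0,0],
  ],
)

```text
time: 3.25
ee_pos: [0.4946, -0.215, 0.2998]
eef_rot: [0.757, -0.654, 0.0, 0.005]
ft_force: [-0.7, -0.8, 0.5]
width: 0.0869
```

```bash
python3 look.py w2 half_mark shutter_edge shutter_handle; python3 -c "
from h import *
s=read_state();print(s['time'],s['ee_pos'],np.abs(s['joint_vel']).max())"
```

```text
t 3.25 pos [ 0.4946 -0.215   0.2998] x [ 0.145 -0.989  0.007] z [-0.005 -0.008 -1.   ] F [-0.7 -0.8  0.5] w 0.08694817824838828
half_mark 0.85 [181. 127.] [ 0.538  -0.1203  0.06  ] tool [-0.089  -0.0583  0.2389]
shutter_edge 0.63 [230. 128.] [ 0.5446 -0.18    0.056 ] tool [-0.029  -0.0561  0.2433]
3.45 [ 0.49498286 -0.21428061  0.29982023] 0.006715140468640204
```

View pics/w2.png

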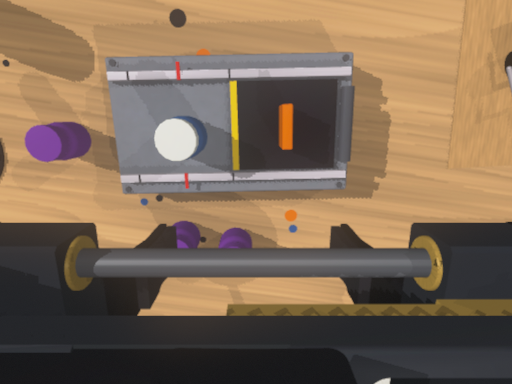

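The frame is now nearly square in the picture: lid (177,139), red marks (178,71) and (186,180), yellow edge (234,82)–(236,170), handle top (286,127).

```bash
python3 - <<'E'
from h import *
c=cam('wrist'); s=read_state(); M=R.from_quat(s['eef_rot']).as_matrix()
P={k:px2z('wrist',uv,z,c) for k,uv,z in [('red1',(178,71),.06),('red2',(186,180),.06),('s1',(230,73),.06),('s2',(233,177),.06),('o1',(127,75),.06),('o2',(140,178),.06),('e1',(234,82),.056),('e2',(236,170),.056),('hand',(286,127),.1),('lid',(177,139),.12)]}
m=lambda a,b:(P[a]+P[b])/2
v=m('o1','o2')-m('s1','s2'); x=P['red1']-P['red2']
print('y len',np.linalg.norm(v),'yaw',np.degrees(np.arctan2(-v[0],v[1])),'rail dist',np.linalg.norm(x),'yaw x',np.degrees(np.arctan2(x[1],x[0])))
print('half',m('red1','red2'),'edge',m('e1','e2'),'hand',P['hand'],'lid',P['lid'],'tool x ang',np.degrees(np.arctan2(M[1,0],M[0,0])))
for k in('lid','hand'): print(k,'tool',M.T@(P[k]-s['ee_pos']))
E
```

```text
y len 0.12077641533014633 yaw 9.267346510933274 rail dist 0.13115761510488055 yaw x 9.390505023885805
half [ 0.5373 -0.1215  0.06  ] edge [ 0.5471 -0.1858  0.056 ] hand [ 0.5579 -0.2437  0.1   ] lid [ 0.5292 -0.1298  0.12  ] tool x ang -81.5842278407749
lid tool [-0.07969994 -0.04734069  0.1790248 ]
hand tool [ 0.03704503 -0.05919209  0.19969014]
```

carry_out(
  rows=[
    [-1,-0.66,-0.39,0.6,-0.18],
    [-1,-0.66,-0.39,0.8,0],
    [-1,-0.66,-0.39,0.8,0],
    [-1,-0.66,-0.39,0.8,0],
    [-1,0,0,0.5,0],
    [-1,0,0,0,0],
    [-1,0,0,0,0],
    [-1,0,0,0,0],
  ],
)

```text
time: 4.12
ee_pos: [0.53, -0.1298, 0.1919]
eef_rot: [0.761, -0.649, 0.002, 0.004]
ft_force: [0.1, -0.1, 0.6]
width: 0.0871
```

```bash
python3 look.py w3 ink_jar_mid; python3 - <<'E'
from h import *
s=read_state(); M=R.from_quat(s['eef_rot']).as_matrix()
print(s['ee_pos'],'to lid',M.T@(np.array([.5292,-.1298,.093])-s['ee_pos']),w2px('wrist',[.5292,-.1298,.12]))
E
```

```text
t 4.1167 pos [ 0.53   -0.1298  0.1919] x [ 0.157 -0.988  0.009] z [-0.002 -0.009 -1.   ] F [ 0.1 -0.1  0.6] w 0.087141298605439
ink_jar_mid 0.9 [229. 318.] [ 0.4105 -0.1273  0.085 ] tool [-0.0221  0.1173  0.1071]
ink_jar_mid 0.73 [ 82. 194.] [0.5128 0.0144 0.085 ] tool [-0.146  -0.006   0.1056]
[ 0.53043569 -0.13010904  0.19255041] to lid [-0.00142812  0.00099062  0.09954338] [250.8 213.3]
```

View pics/w3.png

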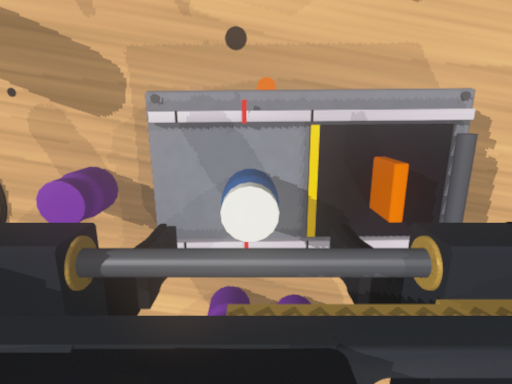

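The lid shows at (250,212) against a predicted (251,213), between the jaws, so I'll descend and grip.

carry_out(
  rows=[
    [-1,-0.05,0.03,0.8,0],
    [-1,0,0,0.8,0],
    [-1,0,0,0.8,0],
    [-1,0,0,0.6,0],
    [-1,0,0,0.2,0],
    [-1,0,0,0,0],
    [-1,0,0,0,0],
  ],
)

```text
time: 4.8
ee_pos: [0.5344, -0.1361, 0.1025]
eef_rot: [0.758, -0.653, 0.01, 0.001]
ft_force: [0.4, 0.4, 0.2]
width: 0.087
```

carry_out(
  rows=[
    [-1,-0.23,0.14,0.3,0],
    [-1,0,0,0,0],
    [-1,0,0,0,0],
    [-1,0,0,0,0],
  ],
)

```text
time: 5.13
ee_pos: [0.531, -0.1302, 0.0967]
eef_rot: [0.757, -0.653, 0.013, 0.0]
ft_force: [-0.4, 0.1, 0.1]
width: 0.087
```

carry_out(
  rows=[
    [0.3,0,0,0.1,0],
    [0.5,0,0,0,0],
    [1,0,0,0,0],
    [1,0,0,0,0],
    [1,0,0,0,0],
    [1,0,0,0,0],
    [1,0,0,0,0],
    [1,0,0,0,0],
  ],
  force=25,
)

```text
time: 5.8
ee_pos: [0.5319, -0.1301, 0.0947]
eef_rot: [0.757, -0.653, 0.014, -0.0]
ft_force: [-0.0, 0.5, 0.2]
width: 0.0485
```

carry_out(
  rows=[
    [1,0,0,-0.4,0],
    [1,0,0,-0.8,0],
    [1,0,0,-0.8,0],
    [1,-0.3,0,-0.8,0],
    [1,-0.7,0.06,-0.5,0],
    [1,-0.9,0.08,0,0],
    [1,-0.9,0.08,0,0],
    [1,-0.9,0.08,0,0],
    [1,-0.9,0.08,0,0],
    [1,-0.9,0.08,0,0],
    [1,-0.9,0.08,0,0],
    [1,-0.9,0.08,0,0],
    [1,-0.9,0.08,0,0],
    [1,-0.9,0.08,0,0],
    [1,-0.9,0.08,0,0],
    [1,-0.5,0.08,0,0],
    [1,0,0,0,0],
    [1,0,0,0,0],
    [1,0,0,0,0],
  ],
)

```text
time: 7.38
ee_pos: [0.4478, 0.1918, 0.2023]
eef_rot: [0.757, -0.653, 0.015, 0.0]
ft_force: [-0.7, -0.6, -3.0]
width: 0.0486
```

```bash
python3 look.py w4 cork_mat; python3 - <<'E'
from h import *
s=read_state(); M=R.from_quat(s['eef_rot']).as_matrix()
print(s['ee_pos'],s['ft_force'],s['width'])
for n in('scene','side'):
    im=camera(n)
    for r in silhouettes('cork_mat',n)[:1]:
        k=r['mask'].astype(np.uint8); (cx,cy),ax,a=cv2.fitEllipse(max(cv2.findContours(k,0,2)[0],key=len)); print(n,r['conf'],(cx,cy),ax,px2z(n,(cx,cy),0.002))
    print([(r['conf'],px2z(n,r['xy'],0)) for r in pinpoint('cork_mat',n)])
    c0=np.array([r for r in [px2z(n,(cx,cy),0.002)]][0]); print('tool',M.T@(c0-s['ee_pos']))
cv2.imwrite('pics/side4.png',im)
E
```

```text
t 7.3833 pos [0.4478 0.1918 0.2023] x [ 0.146 -0.989  0.023] z [ 0.023 -0.02  -1.   ] F [-0.7 -0.6 -3. ] w 0.04855937443784487
cork_mat 0.83 [238. 174.] [0.4561 0.2053 0.    ] tool [-0.0169 -0.0063  0.2021]
[0.4481501  0.19095129 0.20218527] [ 0.5472209  -0.07065607 -1.8224319 ] 0.0488004595197877
scene 0.94 (269.83807373046875, 158.4656219482422) (32.91960144042969, 41.84111404418945) [0.4532 0.2105 0.002 ]
[(0.87, array([0.4571, 0.2064, 0.    ]))]
tool [-0.02332179 -0.00388041  0.19980699]
side 0.71 (270.3735656738281, 259.57464599609375) (40.907352447509766, 47.72572708129883) [0.4519 0.2108 0.002 ]
[(0.92, array([0.4485, 0.2059, 0.    ]))]
tool [-0.02380578 -0.00263765  0.19977113]
```

View pics/w4.png

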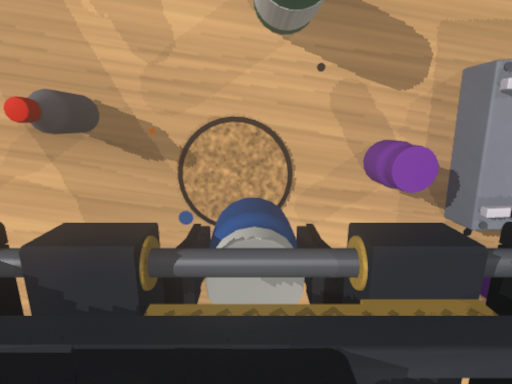

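The wrist picture shows the jar held upright, with the mat ring centred near (236,171). All views agree on a mat centre of about (0.4535, 0.2095), and nothing is near it.

carry_out(
  rows=[
    [1,-0.35,-0.08,0.3,0],
    [1,-0.35,-0.08,0.8,0],
    [1,0,0,0.8,0],
    [1,0,0,0.8,0],
    [1,0,0,0.8,0],
    [1,0,0,0.6,0],
    [1,0,0,0.3,0],
    [1,0,0,0,0],
    [1,0,0,0,0],
    [1,0,0,0,0],
  ],
)

```text
time: 8.62
ee_pos: [0.4559, 0.2102, 0.0665]
eef_rot: [0.755, -0.655, 0.016, -0.002]
ft_force: [-0.6, 0.1, -2.4]
width: 0.0487
```

carry_out(
  rows=[
    [1,0,0,0.25,0],
    [1,0,0,0.2,0],
    [1,0,0,0.1,0],
    [1,0,0,0.05,0],
    [1,0,0,0,0],
    [1,0,0,0,0],
  ],
)

```text
time: 9.12
ee_pos: [0.459, 0.2106, 0.0503]
eef_rot: [0.755, -0.656, 0.018, -0.004]
ft_force: [1.2, -1.1, -2.8]
width: 0.0485
```

carry_out(
  rows=[
    [1,-0.02,0.05,0.08,0],
    [1,0,0,0.08,0],
    [1,0,0,0,0],
  ],
)

```text
time: 9.37
ee_pos: [0.4605, 0.2112, 0.0501]
eef_rot: [0.754, -0.656, 0.021, -0.006]
ft_force: [-0.5, -0.3, -3.1]
width: 0.049
```

carry_out(
  rows=[
    [1,0,0.1,0.15,0],
    [1,0,0.1,0.1,0],
    [1,0,0,0,0],
    [1,0,0,0,0],
  ],
)

```text
time: 9.7
ee_pos: [0.4617, 0.2117, 0.0492]
eef_rot: [0.754, -0.656, 0.026, -0.012]
ft_force: [-0.2, 0.3, -3.2]
width: 0.0489
```

```bash
python3 - <<'E'
from h import *
s=read_state(); print(s['ee_pos'],s['ft_force'],s['torque'],R.from_quat(s['eef_rot']).as_matrix()[:,2])
im=camera('scene'); a=cv2.resize(im[100:240,180:340],(640,560),interpolation=cv2.INTER_CUBIC); im=camera('side'); cv2.imwrite('pics/c5.png',cv2.resize(np.hstack([cv2.resize(a,None,fx=.6,fy=.6),cv2.resize(im[190:330,195:340],(384,336),interpolation=cv2.INTER_CUBIC)]),None,fx=1,fy=1))
s=read_state(); print(s['ee_pos'],s['ft_force'])
E
```

```text
[0.4617367  0.2117255  0.04915582] [-0.19002961  0.30840318 -3.22876208] [0.08767906 0.08984542 0.0197908 ] [ 0.05445933 -0.01671813 -0.99837602]
[0.46112691 0.21156567 0.04854657] [-0.40973355  0.71267942 -3.03843286]
```

View pics/c5.png

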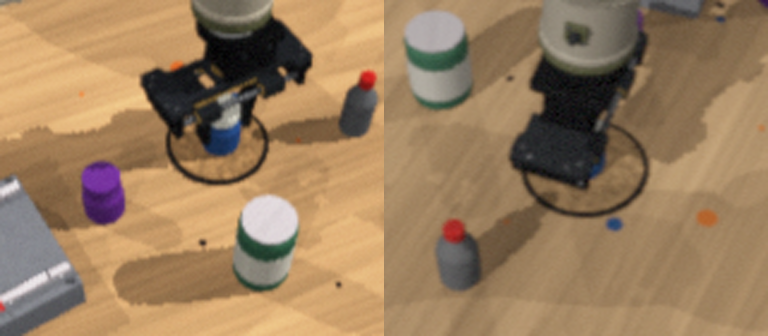

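```bash
python3 - <<'E'
from h import *
s=read_state(); print(np.round(s['joint_positions'],3),np.round(s['joint_vel'],3))
E
```

```text
[ 0.076  0.33  -0.698  1.969  0.324  0.907 -2.224] [-0.001  0.008 -0.001  0.008 -0.001  0.002 -0.   ]
```

carry_out(
  rows=[
    [1,0,0,0.2,0],
    [1,0,0,0,0],
    [1,0,0,0,0],
  ],
)

```text
time: 10.05
ee_pos: [0.4632, 0.2121, 0.0443]
eef_rot: [0.754, -0.656, 0.027, -0.012]
ft_force: [0.4, -0.2, -2.9]
width: 0.049
```

```bash
python3 - <<'E'
from h import *
s=read_state(); print(s['ee_pos'],s['ft_force'],s['torque'],R.from_quat(s['eef_rot']).as_matrix()[:,2],np.round(s['joint_positions'],3),s['joint_torque'])
E
```

```text
[0.46322869 0.21212146 0.04428142] [ 0.40235119 -0.20883024 -2.87790648] [0.05747263 0.07716516 0.03292713] [ 0.05669337 -0.01660134 -0.9982536 ] [ 0.071  0.338 -0.694  1.97   0.334  0.896 -2.232] [ 1.02628756e-01 -4.87659323e+01 -7.33920023e+00 -3.23762584e+01
  3.16126859e-01 -1.83886467e-01 -1.22649045e-02]
```

carry_out(
  rows=[
    [1,0,0,0.15,0],
    [1,0,0,0,0],
    [1,0,0,0,0],
  ],
)

```text
time: 10.3
ee_pos: [0.4648, 0.2125, 0.0412]
eef_rot: [0.754, -0.656, 0.028, -0.013]
ft_force: [-0.3, 0.8, -3.0]
width: 0.0491
```

```bash
python3 - <<'E'
from h import *
s=read_state(); print(s['ee_pos'],s['ft_force'],s['width'])
i=camera_info('wrist'); T=np.array(i['tool_from_camera']); print(T.round(3))
w=camera('wrist'); sc=camera('side')
for h in (-.02,-.025,-.03,-.035):
    for y in (-.025,0,.025):
        q=np.linalg.inv(T)@[0,y,h,1]; print(h,y,(i['fx']*q[0]/q[2]+i['cx']).round(),(i['fy']*q[1]/q[2]+i['cy']).round())
b=camera('scene')[110:190,220:310]
for n in('scene','side'):
    camera(n) 
    for r in silhouettes('ink_jar_mid',n)[:4]: print(n,r['conf'],r['box'])
print(w2px('scene',[.463,.212,.005]),w2px('side',[.463,.212,.005]))
cv2.imwrite('pics/c6.png',np.hstack([w[100:384],]) if 0 else np.vstack([cv2.resize(w[150:340,100:420],(640,300)),cv2.resize(b,(640,290),interpolation=cv2.INTER_CUBIC) if 0 else cv2.resize(np.hstack([b,sc[225:305,225:315]]),(640,284),interpolation=cv2.INTER_CUBIC)]))
E
```

```text
[0.46476585 0.21250683 0.04120056] [-0.30845953  0.77729166 -3.049058  ] 0.04912258583610465
[[ 1.     0.001 -0.     0.001]
 [-0.001  0.968  0.25  -0.069]
 [ 0.    -0.25   0.968 -0.148]
 [ 0.     0.     0.     1.   ]]
-0.02 -0.025 252.0 220.0
-0.02 0 252.0 271.0
-0.02 0.025 252.0 319.0
-0.025 -0.025 252.0 224.0
-0.025 0 252.0 277.0
-0.025 0.025 252.0 325.0
-0.03 -0.025 252.0 228.0
-0.03 0 252.0 283.0
-0.03 0.025 252.0 333.0
-0.035 -0.025 252.0 232.0
-0.035 0 252.0 289.0
-0.035 0.025 252.0 340.0
scene 0.81 [155.9, 165.9, 20.6, 28.5]
scene 0.63 [275.9, 150.9, 11.2, 25.8]
scene 0.63 [125.2, 174.6, 26.9, 24.2]
side 0.75 [352.0, 163.2, 22.6, 26.7]
side 0.64 [311.3, 174.4, 35.6, 40.9]
side 0.55 [345.3, 181.5, 18.6, 27.4]
side 0.44 [273.7, 260.4, 5.8, 10.4]
[271.6 160.1] [266.5 257.7]
```

View pics/c6.png

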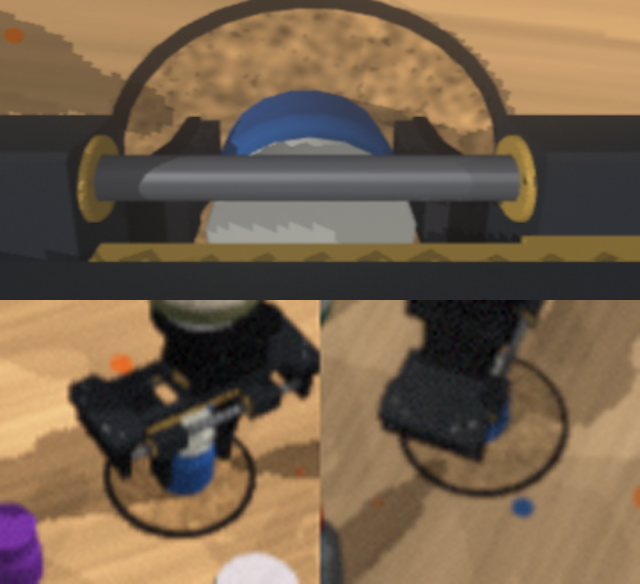

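carry_out(
  rows=[
    [1,0,0,0.2,0],
  ],
)

```text
time: 10.73
ee_pos: [0.4665, 0.2127, 0.0373]
eef_rot: [0.754, -0.656, 0.029, -0.014]
ft_force: [-4.1, -5.7, 33.8]
width: 0.0491
```

```bash
python3 - <<'E'
from h import *
c=None
for k in range(3):
    s=read_state(); print(s['ee_pos'],s['ft_force'],np.round(s['torque'],2)); w=camera('wrist')
cv2.imwrite('pics/w7.png',w)
# lid front edge: bright/low-saturation transition along column 252
hsv=cv2.cvtColor(w,cv2.COLOR_BGR2HSV); o=cv2.imread('pics/w4.png'); print([tuple(w[r,252]) for r in range(196,256,4)]); print([tuple(o[r,252]) for r in range(196,256,4)])
for z in (.005,.010,.015): print(z,w2px('scene',[.463+.0225,.212-.011,z]))
E
```

```text
[0.46649764 0.21265965 0.03730256] [-4.06733637 -5.66388384 33.78212136] [-1.39  0.82 -0.05]
[0.46665321 0.21265271 0.03656901] [-3.22512739 -4.48260655 19.8076872 ] [-0.77  0.59 -0.01]
[0.46665615 0.2126694  0.03668084] [ 0.50096614 -2.63121277 12.94600939] [-0.4  -0.04  0.09]
[(np.uint8(77), np.uint8(113), np.uint8(144)), (np.uint8(72), np.uint8(106), np.uint8(136)), (np.uint8(83), np.uint8(123), np.uint8(158)), (np.uint8(79), np.uint8(117), np.uint8(150)), (np.uint8(87), np.uint8(84), np.uint8(92)), (np.uint8(101), np.uint8(71), np.uint8(58)), (np.uint8(103), np.uint8(71), np.uint8(57)), (np.uint8(102), np.uint8(70), np.uint8(56)), (np.uint8(109), np.uint8(73), np.uint8(55)), (np.uint8(125), np.uint8(81), np.uint8(57)), (np.uint8(130), np.uint8(84), np.uint8(57)), (np.uint8(120), np.uint8(78), np.uint8(53)), (np.uint8(93), np.uint8(75), np.uint8(68)), (np.uint8(82), np.uint8(82), np.uint8(83)), (np.uint8(87), np.uint8(84), np.uint8(83))]
[(np.uint8(89), np.uint8(131), np.uint8(170)), (np.uint8(100), np.uint8(72), np.uint8(63)), (np.uint8(103), np.uint8(72), np.uint8(61)), (np.uint8(102), np.uint8(72), np.uint8(61)), (np.uint8(109), np.uint8(75), np.uint8(60)), (np.uint8(124), np.uint8(83), np.uint8(61)), (np.uint8(129), np.uint8(84), np.uint8(60)), (np.uint8(119), np.uint8(80), np.uint8(58)), (np.uint8(147), np.uint8(154), np.uint8(156)), (np.uint8(147), np.uint8(155), np.uint8(155)), (np.uint8(128), np.uint8(133), np.uint8(134)), (np.uint8(143), np.uint8(150), np.uint8(151)), (np.uint8(141), np.uint8(147), np.uint8(148)), (np.uint8(90), np.uint8(92), np.uint8(91)), (np.uint8(87), np.uint8(84), np.uint8(83))]
0.005 [271.3 166.8]
0.01 [271.4 165.8]
0.015 [271.5 164.8]
```

Contact now shows: Fz jumped to 34 N and is relaxing. The jar is on the mat, so I'll ease the grip and open slowly.

carry_out(
  rows=[
    [1,0,0,-0.05,0],
    [1,0,0,0,0],
    [1,0,0,0,0],
  ],
  force=5,
)

```text
time: 11.13
ee_pos: [0.4665, 0.2124, 0.0381]
eef_rot: [0.754, -0.657, 0.029, -0.014]
ft_force: [0.5, 0.2, -3.0]
width: 0.049
```

carry_out(
  rows=[
    [-0.3,0,0,0,0],
    [-0.6,0,0,0,0],
    [-1,0,0,0,0],
    [-1,0,0,0,0],
    [-1,0,0,0,0],
    [-1,0,0,0,0],
  ],
)

```text
time: 11.63
ee_pos: [0.4661, 0.2124, 0.0376]
eef_rot: [0.754, -0.657, 0.029, -0.014]
ft_force: [0.7, 0.5, 0.4]
width: 0.0809
```

carry_out(
  rows=[
    [-1,0,0,-0.4,0],
    [-1,0,0,-0.7,0],
    [-1,0,0,-0.9,0],
    [-1,0,0,-0.9,0],
    [-1,0,0,-0.9,0],
    [-1,0,0,-0.9,0],
    [-1,0,0,-0.9,0],
    [-1,0.8,0,0,0],
    [-1,0.9,0,0,0],
    [-1,0.9,0,0,0],
    [-1,0.9,0,0,0],
    [-1,0.9,0,0,0],
    [-1,0,0,0,0],
    [-1,0,0,0,0],
  ],
)

```text
time: 12.8
ee_pos: [0.4716, 0.085, 0.2298]
eef_rot: [0.758, -0.652, 0.03, -0.018]
ft_force: [-0.4, 0.2, 0.2]
width: 0.087
```

```bash
python3 - <<'E'
from h import *
s=read_state(); M=R.from_quat(s['eef_rot']).as_matrix(); print(s['time'],s['ee_pos'],M[:,0],M[:,2],s['joint_positions'])
a=camera('scene')[120:200,225:325]; b=camera('side')[220:300,220:320]
cv2.imwrite('pics/c8.png',cv2.resize(np.hstack([a,b]),(800,320),interpolation=cv2.INTER_CUBIC))
print(M.T@(np.array([.5575,-.2449,.20])-s['ee_pos']))
E
```

```text
12.8 [0.47159062 0.08500175 0.22978546] [ 0.14867992 -0.98862765  0.02257553] [ 0.06917018 -0.01237625 -0.9975281 ] [ 0.34131678 -0.00441902 -0.62691334  1.86419381  0.03066724  1.21818066
 -1.71613383]
[ 0.33825057 -0.03332074  0.03973715]
```

View pics/c8.png

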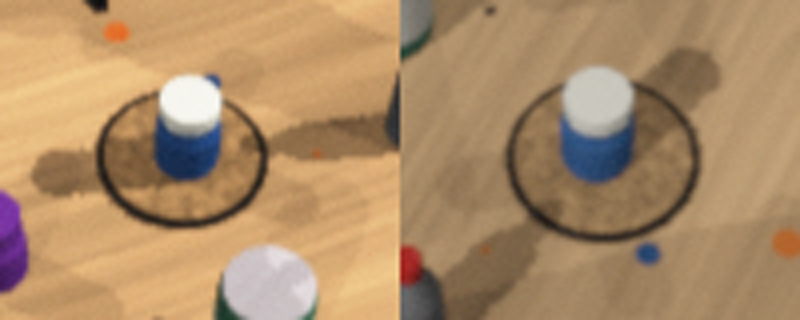

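The jar stands upright and alone, well inside the mat ring in both views. Now I'll go to the handle.

carry_out(
  rows=[
    [-1,0.7,-0.09,0.1,0],
    [-1,0.9,-0.09,0.1,0],
    [-1,0.9,-0.09,0.1,0],
    [-1,0.9,-0.09,0.1,0],
    [-1,0.9,-0.09,0.1,0],
    [-1,0.9,-0.09,0.1,0],
    [-1,0.9,-0.09,0.1,0],
    [-1,0.9,-0.09,0.1,0],
    [-1,0.9,-0.09,0.1,0],
    [-1,0.9,-0.09,0.1,0],
    [-1,0.9,-0.09,0.1,0],
    [-1,0.9,-0.09,0.1,0],
    [-1,0.5,0,0,0],
    [-1,0,0,0,0],
    [-1,0,0,0,0],
    [-1,0,0,0,0],
  ],
)

```text
time: 14.23
ee_pos: [0.5691, -0.2257, 0.2036]
eef_rot: [0.77, -0.637, 0.028, -0.022]
ft_force: [-0.0, -0.1, -0.2]
width: 0.0866
```

```bash
cat > st.py <<'E'
from h import *
s=read_state(); M=R.from_quat(s['eef_rot']).as_matrix(); h=np.array([.5375,-.1218]); u=np.array([-np.sin(np.radians(9.3)),np.cos(np.radians(9.3))])
print(s['time'],s['ee_pos'].round(4),'x',M[:,0].round(3),'xang',np.degrees(np.arctan2(M[1,0],M[0,0])).round(2),'z',M[:,2].round(3),'F',np.round(s['ft_force'],1),'w',s['width'])
d=s['ee_pos'][:2]-h; print('frame x,y mm of TCP',1e3*(d@[u[1],-u[0]]).round(4),60+1e3*(d@u).round(4))
print('to handle',M.T@(np.array([.5575,-.2449,.080])-s['ee_pos']))
E
python3 st.py; python3 look.py w9 shutter_handle half_mark shutter_edge
```

```text
14.2333 [ 0.5691 -0.2257  0.2036] x [ 0.188 -0.982  0.014] xang -79.16 z [ 0.071 -0.001 -0.997] F [-0.  -0.1 -0.2] w 0.08663599934486738
frame x,y mm of TCP 14.4 -47.7
to handle [0.01488211 0.0236246  0.12244932]
t 14.2333 pos [ 0.5691 -0.2257  0.2036] x [ 0.188 -0.982  0.014] z [ 0.071 -0.001 -0.997] F [-0.  -0.1 -0.2] w 0.08663599934486738
shutter_handle 0.73 [270. 219.] [ 0.5586 -0.2467  0.0785] tool [0.0168 0.023  0.124 ]
shutter_handle 0.71 [141. 212.] [ 0.5435 -0.1272  0.0785] tool [-0.1034  0.0153  0.1228]
half_mark 0.81 [141. 212.] [ 0.5377 -0.1216  0.06  ] tool [-0.1102  0.0212  0.1409]
shutter_edge 0.61 [205. 216.] [ 0.5441 -0.1836  0.056 ] tool [-0.0482  0.0269  0.1454]
```

View pics/w9.png

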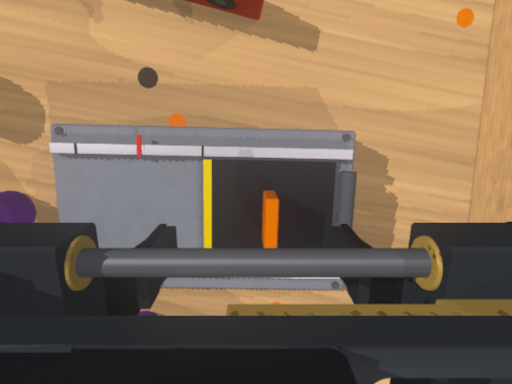

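carry_out(
  rows=[
    [-1,0.25,0.4,0.3,0.3],
    [-1,0.25,0.4,0.6,0],
    [-1,0,0,0.7,0],
    [-1,0,0,0.6,0],
    [-1,0,0,0.4,0],
    [-1,0,0,0,0],
    [-1,0,0,0,0],
    [-1,0,0,0,0],
  ],
)

```text
time: 15.1
ee_pos: [0.5553, -0.2407, 0.1259]
eef_rot: [0.764, -0.644, 0.031, -0.024]
ft_force: [-0.1, 0.4, -0.2]
width: 0.0871
```

```bash
python3 st.py
```

```text
15.1 [ 0.5553 -0.2407  0.1259] x [ 0.168 -0.986  0.016] xang -80.3 z [ 0.078 -0.003 -0.997] F [-0.1  0.4 -0.2] w 0.08705833266389414
frame x,y mm of TCP -1.7 -60.2
to handle [0.00375741 0.00203264 0.04595828]
```

carry_out(
  rows=[
    [-1,0.15,0.05,0.5,0],
    [-1,0,0,0.6,0],
    [-1,0,0,0.4,0],
    [-1,0,0,0,0],
    [-1,0,0,0,0],
    [-1,0,0,0,0],
  ],
)

```text
time: 15.6
ee_pos: [0.5625, -0.2457, 0.0867]
eef_rot: [0.764, -0.643, 0.035, -0.025]
ft_force: [0.5, 0.4, -0.9]
width: 0.0869
```

```bash
python3 st.py
```

```text
15.6 [ 0.5625 -0.2457  0.0867] x [ 0.17  -0.985  0.021] xang -80.21 z [ 0.087 -0.007 -0.996] F [ 0.5  0.4 -0.9] w 0.08688238191581923
frame x,y mm of TCP 4.6 -66.4
to handle [-0.00182425  0.00532558  0.00621114]
```

carry_out(
  rows=[
    [-1,-0.06,0.15,0.2,0],
    [0.3,0,0,0,0],
    [1,0,0,0,0],
    [1,0,0,0,0],
    [1,0,0,0,0],
    [1,0,0,0,0],
    [1,0,0,0,0],
    [1,0,0,0,0],
    [1,0,0,0,0],
    [1,0,0,0,0],
    [1,0,0,0,0],
  ],
  force=45,
)

```text
time: 16.52
ee_pos: [0.5594, -0.2452, 0.0833]
eef_rot: [0.764, -0.643, 0.038, -0.026]
ft_force: [-1.2, -0.0, -1.0]
width: 0.0283
```

```bash
python3 st.py
```

```text
16.5167 [ 0.5594 -0.2452  0.0833] x [ 0.17  -0.985  0.024] xang -80.22 z [ 0.091 -0.009 -0.996] F [-1.2 -0.  -1. ] w 0.02834269919205705
frame x,y mm of TCP 1.7 -65.3
to handle [-0.00069572  0.00211516  0.0031537 ]
```

carry_out(
  rows=[
    [1,0,0,0,0],
    [1,0,0,0,0],
    [1,0,0,0,0],
    [1,0,0,0,0],
    [1,0,0,0,0],
  ],
)

```text
time: 16.93
ee_pos: [0.5594, -0.2451, 0.0833]
eef_rot: [0.764, -0.643, 0.037, -0.026]
ft_force: [0.3, -0.3, 0.3]
width: 0.0118
```

```bash
python3 st.py
```

```text
16.9333 [ 0.5594 -0.2451  0.0833] x [ 0.169 -0.985  0.023] xang -80.26 z [ 0.091 -0.008 -0.996] F [ 0.3 -0.3  0.3] w 0.011752717149630248
frame x,y mm of TCP 1.7 -65.2
to handle [-0.00058579  0.00209721  0.00308599]
```

The handle is gripped (width 11.8 mm) at frame y = -65. Now I'll slide in stages.

carry_out(
  rows=[
    [1,-0.2,0,-0.01,0],
    [1,-0.3,0,-0.01,0],
    [1,-0.3,0,-0.01,0],
    [1,-0.3,0,-0.01,0],
    [1,-0.2,0,0,0],
    [1,0,0,0,0],
  ],
)

```text
time: 17.43
ee_pos: [0.5537, -0.2116, 0.0833]
eef_rot: [0.762, -0.646, 0.042, -0.025]
ft_force: [3.9, -5.3, -4.5]
width: 0.0118
```

```bash
python3 st.py
```

```text
17.4333 [ 0.5537 -0.2116  0.0833] x [ 0.163 -0.986  0.031] xang -80.61 z [ 0.096 -0.015 -0.995] F [ 3.9 -5.3 -4.5] w 0.011840803608687578
frame x,y mm of TCP 1.5 -31.200000000000003
to handle [0.0333835  0.00210235 0.00414621]
```

carry_out(
  rows=[
    [1,-0.25,0,-0.02,0],
    [1,-0.25,0,-0.02,0],
    [1,-0.2,0,-0.02,0],
    [1,-0.1,0,0,0],
    [1,0,0,0,0],
    [1,0,0,0,0],
  ],
)

```text
time: 17.93
ee_pos: [0.551, -0.1952, 0.0833]
eef_rot: [0.76, -0.647, 0.046, -0.024]
ft_force: [4.4, -6.0, -4.7]
width: 0.0119
```

```bash
python3 st.py; python3 - <<'E'
from h import *
c=cam('wrist'); w=camera('wrist'); cv2.imwrite('pics/w10.png',w); print(read_state()['ee_pos'])
for q in ('half_mark','shutter_edge'): print(q,[(r['conf'],r['xy'],px2z('wrist',r['xy'],.058,c)) for r in pinpoint(q,'wrist')[:2]])
E
```

```text
17.9333 [ 0.551  -0.1952  0.0833] x [ 0.158 -0.987  0.039] xang -80.91 z [ 0.102 -0.023 -0.995] F [ 4.4 -6.  -4.7] w 0.01193886945531569
frame x,y mm of TCP 1.4 -14.599999999999994
to handle [0.04991154 0.00189842 0.0050868 ]
[ 0.55105796 -0.19547712  0.08332023]
half_mark []
shutter_edge []
```

View pics/w10.png

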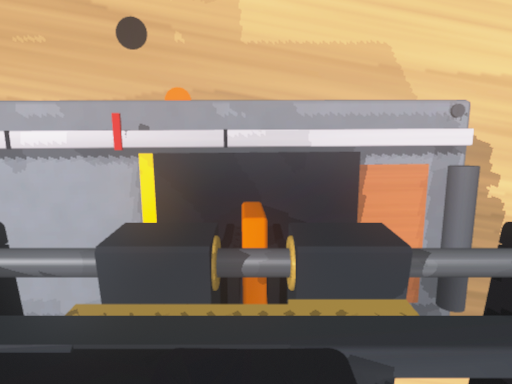

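The picture shows the red mark at (117,131), the shut tick at (225,138), and the yellow leading edge at (141,154)–(145,222), still short of the mark.

```bash
cat > fy.py <<'E'
from h import *
import sys
u=np.array([-np.sin(np.radians(9.3)),np.cos(np.radians(9.3))]); c=cam('wrist')
for a in sys.argv[1:]:
    x,y,z=map(float,a.split(',')); p=px2z('wrist',(x,y),z,c); print(a,p,round(60+1e3*float((p[:2]-[.5375,-.1218])@u),1))
E
python3 fy.py 117,131,.06 225.5,138,.06 7.5,140,.06 140,154,.056 143.5,222,.056
```

```text
117,131,.06 [ 0.6024 -0.1117  0.06  ] 59.5
225.5,138,.06 [ 0.6082 -0.1719  0.06  ] -0.9
7.5,140,.06 [ 0.5879 -0.0532  0.06  ] 119.6
140,154,.056 [ 0.5914 -0.1242  0.056 ] 48.9
143.5,222,.056 [ 0.5515 -0.1304  0.056 ] 49.3
```

carry_out(
  rows=[
    [1,-0.25,0,-0.02,0],
    [1,-0.2,0,-0.02,0],
    [1,-0.1,0,0,0],
    [1,0,0,0,0],
  ],
)

```text
time: 18.42
ee_pos: [0.5494, -0.1856, 0.0833]
eef_rot: [0.759, -0.649, 0.05, -0.023]
ft_force: [5.1, -6.6, -5.0]
width: 0.012
```

```bash
python3 st.py;python3 -c "
from h import *
camera('wrist');camera('wrist')"; python3 st.py
```

```text
18.4167 [ 0.5494 -0.1856  0.0833] x [ 0.153 -0.987  0.045] xang -81.19 z [ 0.105 -0.029 -0.994] F [ 5.1 -6.6 -5. ] w 0.011961923999310087
frame x,y mm of TCP 1.4 -4.799999999999997
to handle [0.05966563 0.00163409 0.00585432]
18.5167 [ 0.5495 -0.1861  0.0833] x [ 0.153 -0.987  0.045] xang -81.22 z [ 0.106 -0.029 -0.994] F [ 4.9 -7.9 -2.8] w 0.012141686712782377
frame x,y mm of TCP 1.4 -5.400000000000006
to handle [0.05908908 0.00162562 0.00583901]
```

```bash
python3 - <<'E'
from h import *
for k in range(4): camera('wrist')
E
python3 st.py; python3 - <<'E'
from h import *
w=camera('wrist'); cv2.imwrite('pics/w11.png',w)
hsv=cv2.cvtColor(w,cv2.COLOR_BGR2HSV)
y=cv2.inRange(hsv,(22,150,100),(35,255,255)); r=cv2.inRange(hsv,(0,150,100),(6,255,255))|cv2.inRange(hsv,(174,150,100),(180,255,255))
for row in (165,185,205,220):
    q=np.where(y[row,60:250])[0]+60; print('yel',row,q.min() if len(q) else None,q.max() if len(q) else None)
ys,xs=np.where(r[100:155,50:300]); print('red',xs.min()+50,xs.max()+50,ys.min()+100,ys.max()+100,xs.mean()+50)
print([tuple(int(v) for v in w[131,c]) for c in range(90,150,4)])
E
```

```text
18.7167 [ 0.5495 -0.1861  0.0833] x [ 0.152 -0.987  0.045] xang -81.22 z [ 0.106 -0.029 -0.994] F [ 4.2 -7.3 -4. ] w 0.011772674232388078
frame x,y mm of TCP 1.4 -5.400000000000006
to handle [0.05907796 0.0016252  0.00582866]
yel 165 139 152
yel 185 140 153
yel 205 142 155
yel 220 142 156
red 128 137 114 150 132.4392156862745
[(202, 194, 200), (204, 195, 202), (204, 196, 202), (206, 197, 203), (201, 193, 199), (201, 194, 201), (202, 194, 202), (202, 193, 202), (204, 196, 204), (208, 201, 209), (74, 79, 234), (74, 79, 234), (212, 204, 213), (178, 173, 180), (217, 213, 218)]
```

View pics/w11.png

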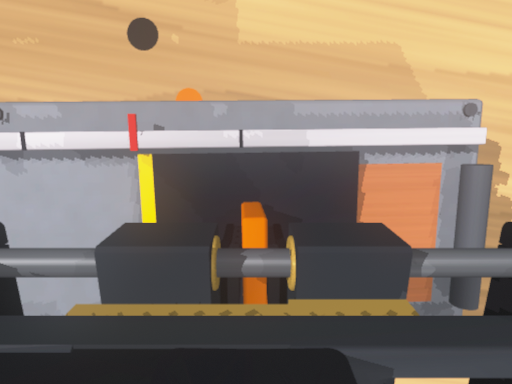

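The red mark is at column 132.5 (row 131) and the yellow leading edge at about 139–142, so it is a few mm short.

```bash
cat > edge.py <<'E'
from h import *
c=cam('wrist'); w=camera('wrist'); u=np.array([-np.sin(np.radians(9.3)),np.cos(np.radians(9.3))])
f=lambda x,y,z: 60+1e3*float((px2z('wrist',(x,y),z,c)[:2]-[.5375,-.1218])@u)
hsv=cv2.cvtColor(w,cv2.COLOR_BGR2HSV)
y=cv2.inRange(hsv,(22,150,100),(35,255,255)); r=cv2.inRange(hsv,(0,150,100),(6,255,255))|cv2.inRange(hsv,(174,150,100),(180,255,255))
e=[f(np.where(y[k,60:250])[0].min()+59.5,k,.056) for k in (165,185,205,218)]
ys,xs=np.where(r[112:155,50:250]); i=(ys+112>123)&(ys+112<145); m=f(xs[i].mean()+50,134,.06)
s=read_state(); print('edge',np.round(e,1),'mark',round(m,1),'remaining',round(m-np.mean(e),1),'t',s['time'],s['ft_force'])
E
python3 edge.py
```

```text
edge [59.1 59.3 58.9 59.4] mark 60.0 remaining 0.8 t 18.8167 [ 4.11031075 -7.32379042 -3.95367358]
```

Triangulated, the edge is 0.8 mm from the mark, and the TCP has travelled 59.8 mm. One small nudge, then check that it holds.

carry_out(
  rows=[
    [1,-0.06,0,0,0],
  ],
)

```text
time: 18.9
ee_pos: [0.5495, -0.1861, 0.0833]
eef_rot: [0.758, -0.649, 0.051, -0.023]
ft_force: [4.6, -8.2, -3.8]
width: 0.0122
```

```bash
for i in 1 2 3; do python3 edge.py; done; python3 st.py; python3 - <<'E'
from h import *
for k in range(8): camera('scene')
print([(r['conf'],px2z('scene',r['xy'],.04)) for r in pinpoint('ink_jar_mid','scene')], [(r['conf'],px2z('scene',r['xy'],.0)) for q in('green_can','squeeze_bottle','spirit_level') for r in pinpoint(q,'scene')[:1]])
E
python3 edge.py
```

```text
edge [59.  59.2 59.4 59.3] mark 60.0 remaining 0.8 t 18.95 [ 5.42356512 -6.97025567 -4.34304084]
edge [59.  59.2 59.4 59.3] mark 60.0 remaining 0.8 t 19.0 [ 5.14476008 -7.06800804 -4.71193933]
edge [59.  59.2 59.3 59.3] mark 60.0 remaining 0.8 t 19.05 [ 4.1620561  -6.8919374  -3.93281985]
19.05 [ 0.5495 -0.1861  0.0833] x [ 0.151 -0.987  0.047] xang -81.28 z [ 0.107 -0.031 -0.994] F [ 4.2 -6.9 -3.9] w 0.01169940988911223
frame x,y mm of TCP 1.4 -5.400000000000006
to handle [0.05906919 0.00156973 0.0059269 ]
[(0.95, array([0.4963, 0.0513, 0.04  ])), (0.79, array([ 0.38 , -0.123,  0.04 ])), (0.72, array([0.4543, 0.219 , 0.04  ])), (0.43, array([0.6544, 0.1788, 0.04  ]))] [(0.82, array([0.496 , 0.3909, 0.    ])), (0.57, array([ 0.7734, -0.095 ,  0.    ]))]
edge [59.  59.2 59.4 59.3] mark 60.0 remaining 0.8 t 19.7 [ 4.58016449 -7.11636015 -3.47842334]
```

The hold is steady for 0.7 s at 59.2 mm against 60, with the jar on the mat and the others in place. Handing in.

```bash
python3 -c "
from bench import *
print(close_job())"
```

```text
the job is handed in; nothing more can be done
None
```

I put the blue ink jar upright on the cork mat. Then I gripped the orange handle, slid the shutter open to the red marks, and handed the job in while holding it there.

**Shutter:** the last checks put its leading edge about 0.8 mm short of the marks (59.2 mm against 60.0 mm). That held steady over 0.7 s with a spring pull of about 8 N. By arm travel the opening was 59.8 mm. One last nudge to close the gap did not move it.

**Jar:** two views after release showed it alone, upright and well inside the rim. The last check put it about 1 cm from the mat's centre.

**Other things:** the squeeze bottle stayed put, and the spirit level was last found within 1 cm of its first reading. The network did not report the green can in the final check. The last picture of it, taken after the jar was placed, showed it standing, and the arm did not go near it afterwards.

**What did not go to plan:**
- **Placing the jar:** the tool went about 13 mm lower than I had worked out before the force sensor showed contact. It then spiked to 34 N on the wrist for a moment. The wrist picture suggests the jar had already slid up in the fingers before that.
- **Tool tilt:** the tool drifted to about 6° off vertical over the many small moves. The grips held despite this.
- **Picture limit:** I viewed 12 pictures, which is the limit rather than the planned 8.

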